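# Scoop the apple out of the produce bin

## Task

Pick up the metal scoop by its upright black grip and use it to scoop the apple out of the wooden bin: the corner where it lies will keep it from rolling away from the scoop. Do not touch the apple with the gripper. Leave the garlic bulb where it is in the bin, then stand the scoop upright on the worktop outside the bin with the apple still in it, and let go.

Things in the scene. Friction and masses are not known exactly. Their poses are not given: they have to be found in the camera images.
- scoop: Smooth aluminium scoop, 108x92x152 mm, 0.18 kg. Origin: centre of underside; x forward to the open lip (edge at x=50, 2 mm high, ramp to a 5 mm ridge at x=29). Pan floor 2.5 thick, 86 wide inside, back wall at x=-46, side walls 48 high sloping to 20. Black upright grip plate at the back: x=-58..-42, 50 wide in y, z=90..152; pinch it from above, fingers closing along x.
- bin: Open rectangular wooden bin, 310 x 220 x 60 mm outside, fixed to the worktop (it does not move). Origin: centre of its underside; x along its long side, y along its short side, z up. Walls and floor 8 mm thick: the inside is 294 x 204 mm, the inner floor at z = 8 mm, the rim at z = 60 mm.
- apple_middle (a point): Middle of the red apple (68 mm across, 0.15 kg), 32 mm above its underside as it stands. It lies loose on the bin's floor, and rolls when pushed, in one of two diagonally opposite corners (+x +y or -x -y of the bin), up to 20 mm from the end wall and from the side wall there.
- garlic: Pale garlic bulb, 60 mm across and 59 high, 0.05 kg, loose in the bin near the corner diagonally opposite the apple's. Origin: centre of its underside. It is to stay in that corner.
There are look-alikes about, which are no part of the job. What is shaped like the scoop but blue is not meant.

How it is judged:
By the outcome, as a careful person would: the job done as asked, in the order asked, and still so for the second after the job is handed in, with the robot touching nothing.
It also fails if it takes over 56 s, if anything falls off the work surface, if the arm or the gripper's body presses on something with over 40 N, if the wrist force passes 120 N, or if a joint passes its speed limit or range.

## Robot

A 6-joint arm with a two-finger parallel gripper is mounted at the origin on a cart in front of the work surface, level with it; the furniture and walls round the work are solid. World frame = base frame: x ahead of the robot, y to its left, z up, the work surface at z = 0. Lengths are in m, angles in degrees, forces in N, time in s.
With the tool pointing down it reaches from about 0.3 to 0.825 m from the base axis. Payload 5.4 kg.
Tool frame: the origin (TCP) lies midway between the tips of the shut fingers; the grasp point (between the pads) lies 19 mm behind it; z points along the fingers, y is the line along which they close (so a half turn about z gives the same grasp; the last joint's range is limited). The gripper opens to 92 mm and grips with 3 to 60 N. Pads are 20 mm wide; open, the fingers measure 128 mm over their backs; the gripper's body (75 mm by 189 mm) begins 69 mm behind the grasp point.
Start: joints at [-77.355, 9.076, 91.501, -0, 79.423, -12.038], TCP at [0.24, -0.522, 0.215] pointing down, gripper open.
Joint ranges: [-166.64, 166.64], [-54.1, 131.32], [10.49, 154.53], [-73.88, 253.88], [9.74, 151.15], [-171.62, 171.62]. Speed limits (degrees/s): [147.25, 147.25, 180, 180, 180, 180].

## Interface

Orientations are given as [roll, pitch, yaw] about the fixed x, y, z axes, in that order (R = Rz(yaw) Ry(pitch) Rx(roll)).
In Python, from bench import ctrl gives the robot as it stands. The module is installed in compiled form; this text tells all that it offers.
- The arm moves only by the tool servo_tool, never from a script. Its argument "increments" is text: rows parted by semicolons, each of 4 numbers parted by spaces: the shift along the tool's x, y, z normalised to -1 to 1, where 1 is 0.1 m, then the turn about the tool's z normalised to -1 to 1, where 1 is 2 pi rad. A call has 1 to 20 rows; each row is the pose to reach, as a shift and turn from the pose commanded when the call began, along the tool's axes at that moment, turning the shorter way round; what a row does not reach only later rows make up. A row lasts 1/12 s, in which the tool goes at most 41.7 mm and 7.16 degrees, less where a joint would pass 70% of its speed; a pose out of reach is approached as far as the arm can. A call with a number of a shift or a turn outside -1 to 1 is refused whole. A call with a gripper value outside its range is refused whole. "claw" is the gripper's target within -1 to 1 (shut at 1, half-way at 0, fully open at -1), set as the call begins (left out, the last holds). The fingers move at their own pace and stop on an object; the grip force is fixed at half the most. Time passes only in rows, so rows that repeat a pose let the fingers close. It gives the time, the measured TCP pose, the force, the opening and the grip force at its end, in the units of the state.
- ctrl.sense(): the state, without advancing time (a new reading comes with each control period).
- ctrl.read_camera(name): name is "side" or "top"; returns a dict with "img" (384x512x3 uint8, red, green, blue), "fov_y" (degrees; the focal length in pixels is half the picture's height over the tangent of half this angle, whatever the lens; pixels are square), "cx", "cy" (the principal point, pixels), "distortion" ([k1, k2, p1, p2, k3] as OpenCV has them; the pictures are not rectified), "eye" and "attitude" of the camera in the world. Camera axes: x right, y down, z forward; pixel columns grow to the right and rows downward; lengths in m; the calibration is good to about 2 mm. A picture is of the moment at which its call begins. There is no depth.
- ctrl.job_done(): hands the job in; it is judged then, once.
The state is a dict: "time_s": time; "joint_pos": joint angles; "qd": joint speeds; "effort": joint torques, N m; "tcp_pos": TCP position; "ee_rot": TCP orientation; "contact_force": force on the tool from outside, world axes, zero at the start; "torque": the same for the moment, N m; "finger_gap": opening from 0.0 (shut) to 1.0 (fully open); "grip_force": force on a finger pad.
Only numpy, scipy, OpenCV 4.12 (cv2) and the standard library are available. Lean on these libraries where they do the work, as an engineer would, in place of code of your own. Each camera call takes 0.05 s, during which the arm holds its last target. There are 200 camera calls.

## Working session

There is one attempt and no reset: what is moved stays moved. The work goes in short steps, Python scripts to look and compute and a tool call to move; the robot and the scene stay as the last step left them, time stands still between calls to the robot, and variables do not carry over. Pictures are saved under pics/ and viewed, at most 10 in all, crops included, and the job is handed in when it is done.

Besides the shell and the picture viewer there is one more tool, called as a command line: name --argument value ..., lists and objects as JSON in quotes. servo_tool: Moves the arm, as the interface text tells. Its arguments: {"type":"object","properties":{"increments":{"type":"string"},"claw":{"type":"number"}},"required":["increments"]}

```bash
mkdir -p pics
python3 - <<'E'
from bench import ctrl
import cv2
for n in("top","side"):
    c=ctrl.read_camera(n); cv2.imwrite(f"pics/{n}0.png",c["img"][...,::-1])
    print({k:v for k,v in c.items() if k!="img"})
print(ctrl.sense())
E
```

```text
{'fov_y': 52.68822817840601, 'cx': 255.39813135793378, 'cy': 187.83902473994496, 'distortion': array([-0.13586427,  0.        ,  0.        ,  0.        ,  0.        ]), 'eye': array([0.35051335, 0.15559306, 0.99407899]), 'attitude': array([-171.6670697 ,   -1.34553448,  -91.23544699])}
{'fov_y': 42.61118528084217, 'cx': 253.74446951133598, 'cy': 184.1511204431283, 'distortion': array([-0.19752945,  0.        ,  0.        ,  0.        ,  0.        ]), 'eye': array([-0.19089348,  1.27098931,  0.534261  ]), 'attitude': array([-109.75817088,   -0.53681099, -148.55180767])}
{'time_s': 0.1, 'joint_pos': array([-7.73534152e+01,  9.10767693e+00,  9.15640267e+01,  1.39217056e-03,
        7.94237604e+01, -1.20386002e+01]), 'qd': array([-0.02171489, -0.07294487, -0.17412512,  0.01865101,  0.0142134 ,
       -0.04510138]), 'effort': array([-1.14798772e-04, -3.86503494e+01, -3.22960496e+01,  7.03496835e-02,
        3.39401071e-02, -3.59844046e-05]), 'tcp_pos': array([ 0.23999419, -0.52190446,  0.21373889]), 'ee_rot': array([-1.79906921e+02, -2.12489887e-02,  2.46849111e+01]), 'contact_force': array([-0.00972163, -0.17382174, -0.48067369]), 'torque': array([-0.00109249,  0.01880872, -0.02242977]), 'grip_force': 0.0, 'finger_gap': 0.993285332680383}
```

View pics/top0.png

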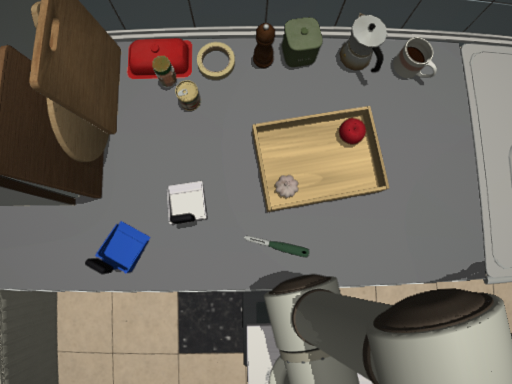

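View pics/side0.png

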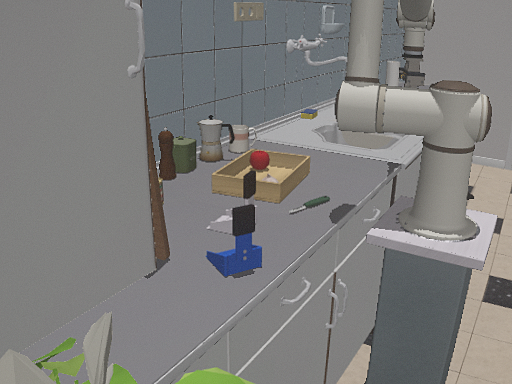

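```bash
cat > h.py <<'E'
import numpy as np,cv2
from scipy.spatial.transform import Rotation as R
def ray(c,uv):
    f=c["img"].shape[0]/2/np.tan(np.radians(c["fov_y"]/2))
    K=np.array([[f,0,c["cx"]],[0,f,c["cy"]],[0,0,1]])
    p=cv2.undistortPoints(np.float64(uv).reshape(-1,1,2),K,c["distortion"]).reshape(-1,2)
    return np.c_[p,np.ones(len(p))]@R.from_euler("xyz",c["attitude"],degrees=True).as_matrix().T
def plane(c,uv,z):
    d=ray(c,uv); return c["eye"]+d*((z-c["eye"][2])/d[:,2])[:,None]
def cross(c1,u1,c2,u2):
    a,b=ray(c1,[u1])[0],ray(c2,[u2])[0]
    s=np.linalg.lstsq(np.c_[a,-b],c2["eye"]-c1["eye"],rcond=None)[0]
    p,q=c1["eye"]+a*s[0],c2["eye"]+b*s[1]
    return (p+q)/2,np.linalg.norm(p-q)
def blob(m):
    n,l,s,ce=cv2.connectedComponentsWithStats(m.astype(np.uint8)); i=1+s[1:,4].argmax()
    return l==i,s[i],ce[i]
def box(m,x0,y0,x1,y1):
    o=np.zeros_like(m); o[y0:y1,x0:x1]=m[y0:y1,x0:x1]; return o
E
python3 - <<'E'
from h import *; from bench import ctrl
t=ctrl.read_camera("top"); s=ctrl.read_camera("side")
np.set_printoptions(precision=4,suppress=True)
T=t["img"].astype(int);S=s["img"].astype(int)
def red(I): return (I[...,0]>90)&(I[...,1]<60)&(I[...,2]<70)
mt,st,ct=blob(box(red(T),300,90,400,180)); ms,ss,cs=blob(box(red(S),230,130,300,190))
print("apple",st,ct,ss,cs,cross(t,ct,s,cs),plane(t,[ct],.04))
wood=(T[...,0]-T[...,2]>35)&(T[...,0]>90)
mb,sb,cb=blob(cv2.morphologyEx(box(wood,235,95,400,220).astype(np.uint8),cv2.MORPH_CLOSE,np.ones((5,5))))
cn=cv2.findContours(mb.astype(np.uint8),0,1)[0][0]
q=cv2.boxPoints(cv2.minAreaRect(cn)); ap=cv2.approxPolyDP(cv2.convexHull(cn),5,True).reshape(-1,2)
print("bin",ap); P=plane(t,ap,.06);print(P,np.linalg.norm(P-np.roll(P,-1,0),axis=1))
blk=(T.max(2)<45); mg,sg,cg=blob(box(blk,160,205,215,230)); print("grip",sg,cg)
g=cv2.minAreaRect(np.argwhere(mg)[:,::-1].astype(np.float32));print(g)
print(plane(t,[cg],.152),plane(t,cv2.boxPoints(g),.152))
cv2.imwrite("pics/z1.png",np.hstack([cv2.resize(t["img"][170:240,150:220],(400,400),interpolation=2),cv2.resize(t["img"][90:220,245:395],(400,347),interpolation=2)[:,:].copy() if 0 else cv2.copyMakeBorder(cv2.resize(t["img"][90:220,245:395],(400,347),interpolation=2),0,53,0,0,0)])[...,::-1])
cv2.imwrite("pics/z2.png",cv2.resize(s["img"][140:290,200:320],(480,600),interpolation=2)[...,::-1])
E
```

```text
apple [343 117  23  24 418] [353.945  128.9139] [250 151  19  19 290] [259.1793 159.6414] (array([ 0.6388, -0.129 ,  0.04  ]), np.float64(0.001587995615121471)) [[ 0.6395 -0.1287  0.04  ]]
bin [[369 106]
 [388 187]
 [269 210]
 [253 124]]
[[ 0.6949 -0.1671  0.06  ]
 [ 0.483  -0.2006  0.06  ]
 [ 0.4321  0.099   0.06  ]
 [ 0.6485  0.1332  0.06  ]] [0.2146 0.3038 0.2191 0.3039]
grip [171 214  24  10 179] [182.3296 218.5642]
((182.44325256347656, 218.57423400878906), (8.128068923950195, 23.06256675720215), 82.40535736083984)
[[0.4088 0.2934 0.152 ]] [[0.4147 0.3194 0.152 ]
 [0.4205 0.2694 0.152 ]
 [0.403  0.2671 0.152 ]
 [0.3971 0.317  0.152 ]]
```

View pics/z1.png

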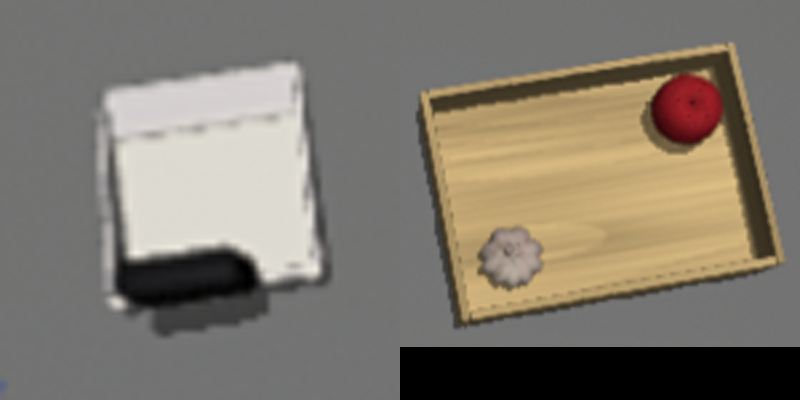

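View pics/z2.png

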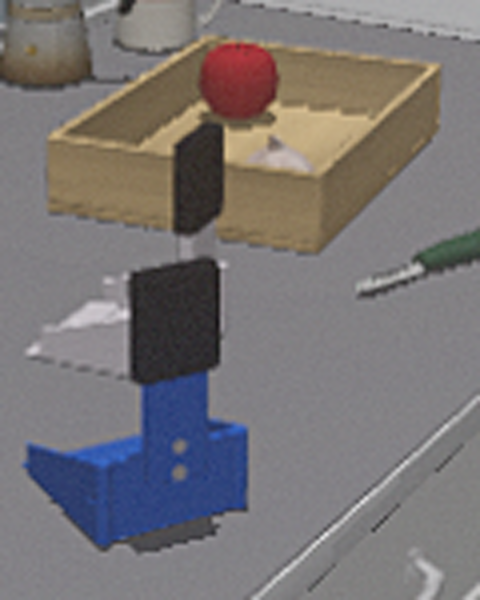

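Top view: the metal scoop's grip is at about (182,218), its lip facing up at (185,184). The apple is at (354,129) in the bin's far right corner and the garlic at (287,186). Side view: the metal scoop's grip stands behind the blue look-alike at about (250,185).

Run:
```python
from h import *; from bench import ctrl
t=ctrl.read_camera("top"); s=ctrl.read_camera("side")
np.set_printoptions(precision=4,suppress=True)
T=t["img"].astype(int);S=s["img"].astype(int)
blk=S.max(2)<60
m,st,c=blob(box(blk,238,165,262,202)); print("side grip",st,c,plane(s,[c],.121))
for th in(35,45,60,75):
    m,st,c=blob(box(T.max(2)<th,160,200,215,222)); g=cv2.minAreaRect(np.argwhere(m)[:,::-1].astype(np.float32));print(th,st,c,plane(t,[c],.145),plane(t,cv2.boxPoints(g),.152).round(3).tolist())
w=T.min(2)>150
m,st,c=blob(box(w,155,170,220,230)); cn=cv2.findContours(m.astype(np.uint8),0,1)[0][0]
print("pan",st,cv2.minAreaRect(cn)); print(plane(t,cv2.boxPoints(cv2.minAreaRect(cn)),.01))
P=plane(t,[[170.1,194],[203.4,189.8]],.005);print("ridge",P,P.mean(0));d=P[0]-P[1];print(np.degrees(np.arctan2(-d[0],d[1])),np.linalg.norm(d))
print("garlic",plane(t,[[286.6,186.4]],.03))
```

```text
side grip [244 171  12  27 273] [249.2747 184.1905] [[0.4152 0.2937 0.121 ]]
35 [171 214  24   8 147] [182.5102 218.1429] [[0.4102 0.2942 0.145 ]] [[0.419, 0.318, 0.152], [0.418, 0.268, 0.152], [0.403, 0.268, 0.152], [0.404, 0.318, 0.152]]
45 [170 214  25   8 160] [182.6625 218.05  ] [[0.4104 0.2938 0.145 ]] [[0.419, 0.32, 0.152], [0.418, 0.268, 0.152], [0.403, 0.268, 0.152], [0.404, 0.32, 0.152]]
60 [170 214  26   8 169] [182.568  218.0533] [[0.4104 0.294  0.145 ]] [[0.404, 0.32, 0.152], [0.419, 0.32, 0.152], [0.418, 0.266, 0.152], [0.403, 0.266, 0.152]]
75 [170 213  33   9 190] [183.2263 217.9789] [[0.4106 0.2926 0.145 ]] [[0.404, 0.32, 0.152], [0.421, 0.32, 0.152], [0.42, 0.25, 0.152], [0.403, 0.251, 0.152]]
pan [ 167  181   39   38 1099] ((185.46339416503906, 200.9551544189453), (37.502220153808594, 36.571083068847656), 84.47245788574219)
[[0.5082 0.3607 0.01  ]
 [0.5156 0.2667 0.01  ]
 [0.4195 0.2577 0.01  ]
 [0.412  0.3506 0.01  ]]
ridge [[0.4828 0.3494 0.005 ]
 [0.4922 0.2633 0.005 ]] [0.4875 0.3063 0.005 ]
6.2160071263978445 0.08664109320887528
garlic [[0.4935 0.0511 0.03  ]]
```

servo_tool --increments "0.3 -0.2 0 -0.02;0.6 -0.4 0 -0.04;1 -0.66 0 -0.06;1 -0.66 0 -0.08;1 -0.66 0 -0.1;1 -0.66 0 -0.12;1 -0.66 0 -0.14;1 -0.66 0 -0.16;1 -0.66 0 -0.18;1 -0.66 0 -0.199;1 -0.66 0 -0.199;1 -0.66 0 -0.199" --claw -1

```text
time_s: 1.3
tcp_pos: [0.3034, -0.4207, 0.2146]
ee_rot: [180.0, -0.0, 96.1]
contact_force: [-0.5, -0.1, -0.1]
finger_gap: 1.003
grip_force: 0.0
```

servo_tool --increments "0.33 0.26 0 0;0.66 0.53 0 0;1 0.8 0 0;1 0.8 0 0"

```text
time_s: 1.63
tcp_pos: [0.3744, -0.3076, 0.2145]
ee_rot: [179.9, -0.1, 96.4]
contact_force: [1.2, -0.4, -0.2]
finger_gap: 1.002
grip_force: 0.0
```

servo_tool --increments "0.33 0.26 0 0;0.66 0.53 0 0;1 0.8 0 0;1 0.8 0 0"

```text
time_s: 1.97
tcp_pos: [0.4427, -0.1996, 0.2147]
ee_rot: [179.9, -0.1, 96.5]
contact_force: [0.0, 1.2, -0.2]
finger_gap: 0.999
grip_force: 0.0
```

servo_tool --increments "0.33 0.2 0 0;0.66 0.4 0 0;1 0.5 0 0"

```text
time_s: 2.22
tcp_pos: [0.4802, -0.0991, 0.2148]
ee_rot: [179.9, 0.0, 96.1]
contact_force: [0.7, -0.0, -0.1]
finger_gap: 0.999
grip_force: 0.0
```

servo_tool --increments "0.33 0 0 0;0.66 0 0 0;1 0 0 0"

```text
time_s: 2.47
tcp_pos: [0.4679, 0.0004, 0.2146]
ee_rot: [180.0, 0.0, 96.1]
contact_force: [0.3, 0.3, 0.7]
finger_gap: 1.001
grip_force: 0.0
```

servo_tool --increments "0.33 0 0 0;0.66 0 0 0;1 0 0 0"

```text
time_s: 2.72
tcp_pos: [0.457, 0.0998, 0.2148]
ee_rot: [180.0, 0.0, 96.1]
contact_force: [0.1, 0.3, 0.7]
finger_gap: 0.997
grip_force: 0.0
```

servo_tool --increments "0.33 0 0 0;0.66 0 0 0;1 0 0 0"

```text
time_s: 2.97
tcp_pos: [0.4462, 0.1993, 0.2148]
ee_rot: [180.0, 0.0, 96.1]
contact_force: [-0.1, -0.2, -0.2]
finger_gap: 0.999
grip_force: 0.0
```

servo_tool --increments "0.33 -0.1 0 0;0.66 -0.2 0 0;0.95 -0.24 0 0;0.99 -0.24 0 0;0.99 -0.24 0 0;0.99 -0.24 0 0"

```text
time_s: 3.47
tcp_pos: [0.4119, 0.2935, 0.2145]
ee_rot: [180.0, 0.1, 96.2]
contact_force: [0.2, -0.0, 0.5]
finger_gap: 0.999
grip_force: 0.0
```

servo_tool --increments "0.02 0 0.3 0;0.02 0 0.6 0;0.02 0 0.8 0;0.02 0 0.8 0"

```text
time_s: 3.8
tcp_pos: [0.4087, 0.2934, 0.1299]
ee_rot: [-179.5, 0.2, 96.1]
contact_force: [-0.2, -0.0, -0.5]
finger_gap: 1.003
grip_force: 0.0
```

servo_tool --increments "0 0 0.2 0;0 0 0.32 0;0 0 0.32 0"

```text
time_s: 4.05
tcp_pos: [0.4102, 0.295, 0.101]
ee_rot: [-179.8, 0.1, 96.2]
contact_force: [-1.0, 0.3, 0.1]
finger_gap: 1.003
grip_force: 0.0
```

servo_tool --increments "0 0 0 0;0 0 0 0;0 0 0 0;0 0 0 0;0 0 0 0;0 0 0 0;0 0 0 0;0 0 0 0;0 0 0 0" --claw 1

```text
time_s: 4.8
tcp_pos: [0.411, 0.2965, 0.1026]
ee_rot: [-180.0, 0.0, 96.3]
contact_force: [0.8, -0.7, 0.1]
finger_gap: 0.367
grip_force: 0.0
```

servo_tool --increments "0 0 0 0;0 0 0 0;0 0 0 0;0 0 0 0;0 0 0 0;0 0 0 0;0 0 0 0"

```text
time_s: 5.38
tcp_pos: [0.4112, 0.2965, 0.1027]
ee_rot: [180.0, -0.0, 96.3]
contact_force: [0.5, -0.2, -0.4]
finger_gap: 0.173
grip_force: 30.0
```

servo_tool --increments "0 0 -0.2 0;0 0 -0.4 0;0 0 -0.6 0;0 0 -0.8 0;0 0 -1 0;0 0 -1 0;0 0 -1 0"

```text
time_s: 5.97
tcp_pos: [0.4113, 0.2966, 0.2028]
ee_rot: [179.9, -0.0, 96.3]
contact_force: [-0.2, 0.5, -3.2]
finger_gap: 0.175
grip_force: 30.0
```

Run:
```python
from h import *; from bench import ctrl
t=ctrl.read_camera("top"); s=ctrl.read_camera("side")
cv2.imwrite("pics/g1.png",np.hstack([cv2.resize(t["img"][140:260,130:260],(400,369)),cv2.resize(s["img"][80:260,180:375],(400,369))])[...,::-1])
```

```text
(no output)
```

View pics/g1.png

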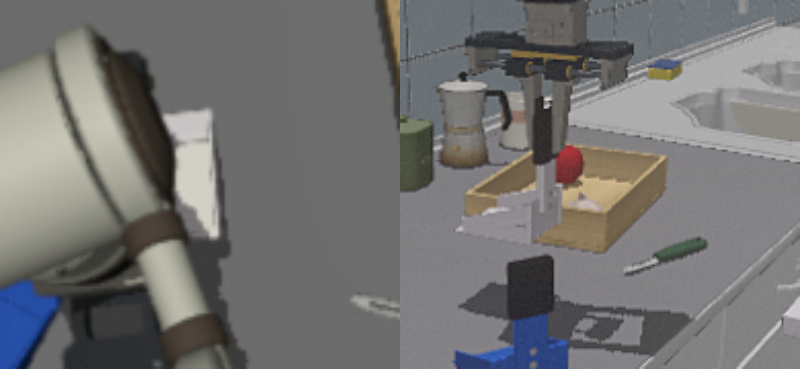

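The scoop is held level and clear of the worktop. Next I carry it over the bin, pointing it at the apple's end wall.

servo_tool --increments "-0.08 0.05 0 0.015;-0.16 0.1 0 0.035;-0.25 0.15 0 0.055;-0.35 0.21 0 0.075;-0.45 0.27 0 0.095;-0.55 0.33 0 0.115;-0.65 0.39 0 0.135;-0.75 0.45 0 0.155;-0.85 0.51 0 0.175;-0.93 0.56 0 0.195;-0.98 0.59 0 0.215;-1 0.6 0 0.232;-1 0.6 0 0.2417;-1 0.6 0 0.2417"

```text
time_s: 7.23
tcp_pos: [0.4806, 0.2033, 0.2004]
ee_rot: [-180.0, 0.2, 9.2]
contact_force: [0.3, -0.4, -2.1]
finger_gap: 0.173
grip_force: 30.0
```

servo_tool --increments "0.1 0.2 0 0;0.2 0.4 0 0;0.3 0.6 0 0;0.4 0.8 0 0;0.48 0.96 0 0"

```text
time_s: 7.65
tcp_pos: [0.5445, 0.1156, 0.201]
ee_rot: [-180.0, 0.1, 9.4]
contact_force: [-0.0, 0.1, -2.5]
finger_gap: 0.175
grip_force: 30.0
```

servo_tool --increments "0.1 0.2 0 0;0.2 0.4 0 0;0.3 0.6 0 0;0.4 0.8 0 0;0.45 0.9 0 0;0.47 0.97 0 0;0.47 0.97 0 0;0.47 0.97 0 0"

```text
time_s: 8.32
tcp_pos: [0.606, 0.0293, 0.202]
ee_rot: [-179.9, 0.1, 9.3]
contact_force: [0.6, 0.4, -1.9]
finger_gap: 0.169
grip_force: 30.0
```

Run:
```python
from h import *; from bench import ctrl
t=ctrl.read_camera("top"); s=ctrl.read_camera("side"); print(ctrl.sense()["contact_force"])
cv2.imwrite("pics/g2t.png",t["img"][...,::-1])
cv2.imwrite("pics/g2.png",np.hstack([cv2.resize(t["img"][90:220,245:395],(400,347),interpolation=2),cv2.resize(s["img"][100:230,180:330],(400,347),interpolation=2)])[...,::-1])
```

```text
[ 0.19612008 -0.8432491  -1.98784488]
```

View pics/g2.png

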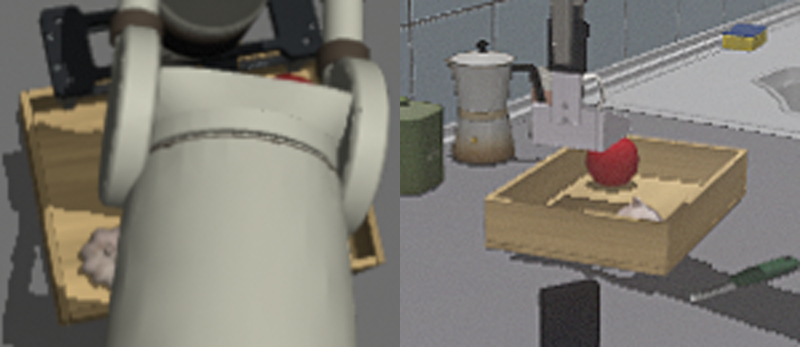

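servo_tool --increments "-0.08 0 0 0;-0.08 0 0.2 0;-0.08 0 0.4 0;-0.08 0 0.6 0;-0.08 0 0.75 0;-0.08 0 0.8 0;-0.08 0 0.8 0;-0.08 0 0.8 0"

```text
time_s: 9.08
tcp_pos: [0.5988, 0.0276, 0.1234]
ee_rot: [180.0, -0.0, 9.3]
contact_force: [-0.7, -0.1, -1.4]
finger_gap: 0.169
grip_force: 30.0
```

servo_tool --increments "0.03 0 0 0;0.06 0 0 0;0.06 0 0 0;0.06 0 0 0"

```text
time_s: 9.42
tcp_pos: [0.6054, 0.0283, 0.1234]
ee_rot: [180.0, -0.1, 9.3]
contact_force: [-0.1, -0.6, -2.2]
finger_gap: 0.172
grip_force: 30.0
```

servo_tool --increments "0.02 0 0 0;0.02 0 0 0;0.02 0 0 0"

```text
time_s: 9.67
tcp_pos: [0.6067, 0.0286, 0.1226]
ee_rot: [-180.0, 0.0, 9.3]
contact_force: [0.5, 0.3, -2.0]
finger_gap: 0.174
grip_force: 30.0
```

servo_tool --increments "0.02 0 0 0;0.02 0 0 0;0.02 0 0 0"

```text
time_s: 9.92
tcp_pos: [0.6087, 0.0289, 0.1226]
ee_rot: [180.0, -0.0, 9.3]
contact_force: [-0.5, -0.1, -2.5]
finger_gap: 0.173
grip_force: 30.0
```

servo_tool --increments "0.02 0 0 0;0.02 0 0 0;0.02 0 0 0"

```text
time_s: 10.17
tcp_pos: [0.6107, 0.0293, 0.1226]
ee_rot: [180.0, -0.0, 9.3]
contact_force: [0.3, 0.1, -1.3]
finger_gap: 0.17
grip_force: 30.0
```

servo_tool --increments "-0.025 0 0.05 0;-0.025 0 0.09 0;-0.025 0 0.1 0;-0.025 0 0.1 0"

```text
time_s: 10.5
tcp_pos: [0.6075, 0.0289, 0.1117]
ee_rot: [-180.0, 0.1, 9.3]
contact_force: [0.4, 0.2, -1.8]
finger_gap: 0.172
grip_force: 30.0
```

servo_tool --increments "0 0 0.01 0;0 0 0.01 0;0 0 0.01 0"

```text
time_s: 10.75
tcp_pos: [0.6083, 0.0288, 0.1117]
ee_rot: [180.0, -0.0, 9.3]
contact_force: [0.7, -0.7, -1.6]
finger_gap: 0.172
grip_force: 30.0
```

servo_tool --increments "0 0 0.01 0;0 0 0.01 0;0 0 0.01 0"

```text
time_s: 11.0
tcp_pos: [0.6084, 0.0289, 0.1109]
ee_rot: [180.0, -0.0, 9.3]
contact_force: [0.3, 0.3, -1.2]
finger_gap: 0.173
grip_force: 30.0
```

servo_tool --increments "0 0 0.007 0;0 0 0.007 0;0 0 0.007 0"

```text
time_s: 11.25
tcp_pos: [0.6085, 0.0288, 0.1107]
ee_rot: [180.0, -0.0, 9.3]
contact_force: [-0.5, 0.4, 4.0]
finger_gap: 0.177
grip_force: 30.0
```

servo_tool --increments "0 0.03 -0.004 0;0 0.07 -0.004 0;0 0.11 -0.004 0;0 0.15 -0.004 0;0 0.19 -0.004 0;0 0.23 -0.004 0;0 0.27 -0.004 0;0 0.31 -0.004 0;0 0.35 -0.004 0;0 0.38 -0.004 0;0 0.41 -0.004 0;0 0.44 -0.004 0;0 0.47 -0.004 0;0 0.5 -0.004 0;0 0.53 -0.004 0;0 0.56 -0.004 0;0 0.59 -0.004 0;0 0.62 -0.004 0;0 0.65 -0.004 0;0 0.65 -0.004 0"

```text
time_s: 12.92
tcp_pos: [0.6191, -0.0355, 0.1107]
ee_rot: [-180.0, -0.0, 9.3]
contact_force: [-0.1, 3.0, 3.5]
finger_gap: 0.17
grip_force: 30.0
```

Run:
```python
from h import *; from bench import ctrl
t=ctrl.read_camera("top"); s=ctrl.read_camera("side"); print(ctrl.sense()["contact_force"])
S=s["img"].astype(int); m=(S[...,0]>90)&(S[...,1]<60)&(S[...,2]<70)
m,st,c=blob(box(m,200,110,320,200));print(st,c,plane(s,[c],.042))
cv2.imwrite("pics/g3.png",np.hstack([cv2.resize(t["img"][90:220,245:395],(400,347),interpolation=2),cv2.resize(s["img"][100:230,180:330],(400,347),interpolation=2)])[...,::-1])
```

```text
[0.55538666 2.24532288 4.00243088]
[256 149  14  15 176] [262.18181818 156.30681818] [[ 0.64637659 -0.16378546  0.042     ]]
```

View pics/g3.png

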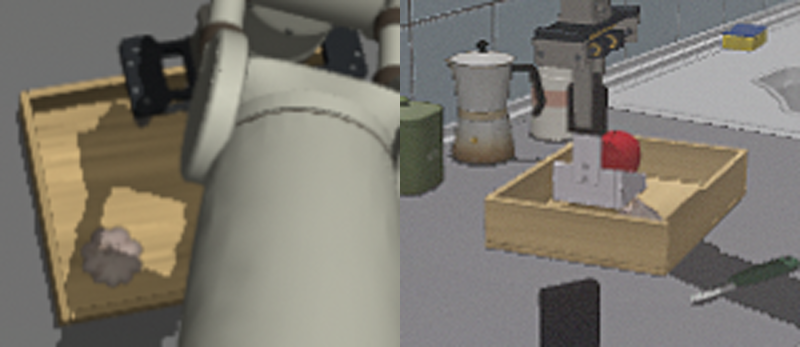

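The top view is occluded. In the side view the scoop lies flat on the bin floor with the apple standing ahead of its back wall.

servo_tool --increments "0 0.03 0 0;0 0.06 0 0;0 0.09 0 0;0 0.12 0 0;0 0.15 0 0;0 0.18 0 0;0 0.2 0 0;0 0.2 0 0"

```text
time_s: 13.68
tcp_pos: [0.6221, -0.054, 0.1109]
ee_rot: [-179.8, -0.0, 9.3]
contact_force: [-0.3, 6.9, 7.1]
finger_gap: 0.173
grip_force: 30.0
```

servo_tool --increments "0 0.02 0 0;0 0.04 0 0;0 0.06 0 0;0 0.08 0 0;0 0.1 0 0;0 0.1 0 0"

```text
time_s: 14.18
tcp_pos: [0.6238, -0.065, 0.1107]
ee_rot: [-180.0, -0.0, 9.3]
contact_force: [-0.4, 4.0, 5.2]
finger_gap: 0.172
grip_force: 30.0
```

servo_tool --increments "0 0.02 0 0;0 0.04 0 0;0 0.04 0 0;0 0.04 0 0"

```text
time_s: 14.52
tcp_pos: [0.6244, -0.0692, 0.1107]
ee_rot: [180.0, -0.0, 9.3]
contact_force: [0.9, 1.6, 5.7]
finger_gap: 0.176
grip_force: 30.0
```

servo_tool --increments "0 0.01 -0.01 0;0 0.01 -0.02 0;0 0.01 -0.04 0;0 0.01 -0.06 0;0 0.01 -0.06 0;0 0.01 -0.06 0;0 0.01 -0.06 0"

```text
time_s: 15.1
tcp_pos: [0.6241, -0.0699, 0.116]
ee_rot: [-180.0, 0.0, 9.3]
contact_force: [0.5, -0.1, -4.3]
finger_gap: 0.172
grip_force: 30.0
```

Run:
```python
from h import *; from bench import ctrl
s=ctrl.read_camera("side"); print(ctrl.sense()["contact_force"],ctrl.sense()["torque"])
cv2.imwrite("pics/g4.png",cv2.resize(s["img"][120:220,200:320],(720,600),interpolation=2)[...,::-1])
```

```text
[-0.02549058 -0.18634595 -4.06520083] [0.15432867 0.01034554 0.01251285]
```

View pics/g4.png

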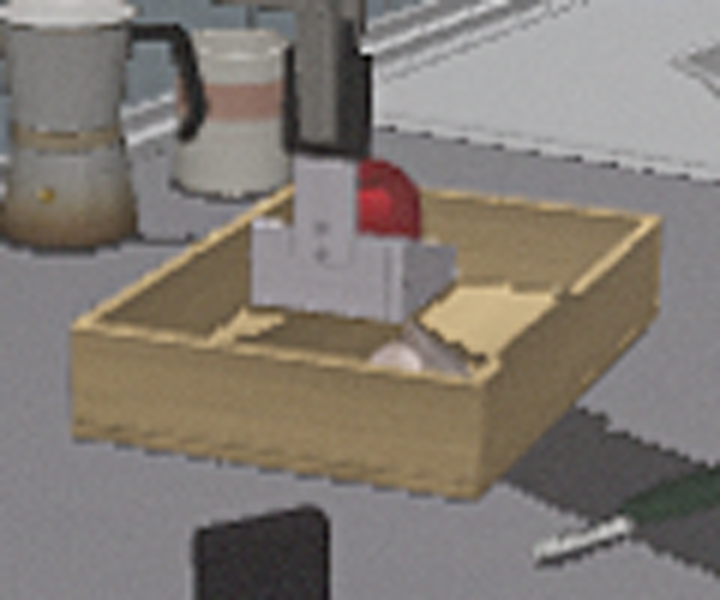

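The side view shows the apple riding in the scoop behind its back wall, with the garlic undisturbed. The wrist load rose by about 2 N, close to the apple's weight.

servo_tool --increments "-0.01 -0.01 -0.02 0;-0.02 -0.02 -0.05 0;-0.02 -0.02 -0.1 0;-0.02 -0.03 -0.17 0;-0.02 -0.03 -0.25 0;-0.02 -0.03 -0.33 0;-0.02 -0.03 -0.42 0;-0.02 -0.03 -0.51 0;-0.02 -0.03 -0.6 0;-0.02 -0.03 -0.69 0;-0.02 -0.03 -0.78 0;-0.02 -0.03 -0.86 0;-0.02 -0.03 -0.92 0;-0.02 -0.03 -0.96 0;-0.02 -0.03 -0.98 0;-0.02 -0.03 -0.98 0"

```text
time_s: 16.48
tcp_pos: [0.622, -0.0672, 0.2147]
ee_rot: [180.0, -0.0, 9.3]
contact_force: [0.8, -0.7, -3.4]
finger_gap: 0.17
grip_force: 30.0
```

servo_tool --increments "0 -0.01 0 0;0 -0.03 0 0;-0.01 -0.06 0 0;-0.02 -0.1 0 0;-0.04 -0.15 0 0;-0.06 -0.21 0 0;-0.08 -0.28 0 0;-0.1 -0.36 0 0;-0.12 -0.44 0 0;-0.14 -0.52 0 0;-0.16 -0.6 0 0;-0.18 -0.68 0 0;-0.2 -0.76 0 0;-0.22 -0.83 0 0;-0.23 -0.89 0 0;-0.24 -0.93 0 0;-0.245 -0.96 0 0;-0.25 -0.98 0 0;-0.25 -0.98 0 0"

```text
time_s: 18.07
tcp_pos: [0.5813, 0.0257, 0.2143]
ee_rot: [-180.0, -0.0, 9.3]
contact_force: [0.2, -0.3, -3.2]
finger_gap: 0.173
grip_force: 30.0
```

Run:
```python
from h import *; from bench import ctrl
s=ctrl.read_camera("side"); print(ctrl.sense()["contact_force"])
cv2.imwrite("pics/g5.png",cv2.resize(s["img"][80:230,190:340],(600,600),interpolation=2)[...,::-1])
```

```text
[ 0.89290483  0.00337807 -3.21581159]
```

View pics/g5.png

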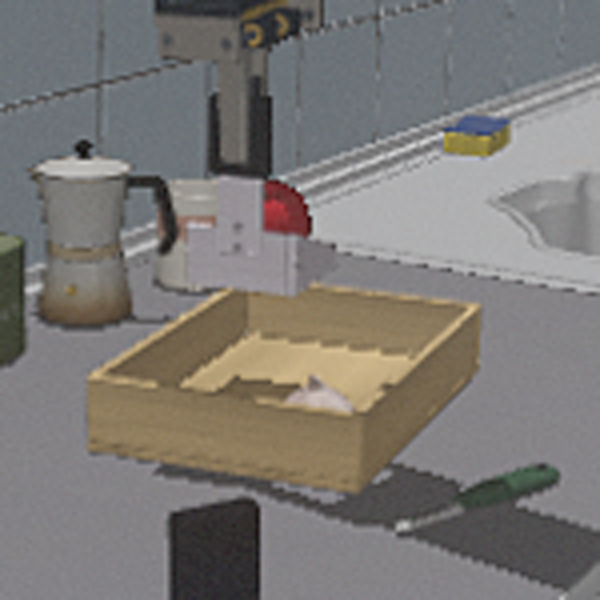

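The apple is still in the scoop and the bin holds only the garlic. Next I carry the scoop to the clear worktop left of the bin.

servo_tool --increments "0 -0.01 0 0;0 -0.03 0 0;-0.01 -0.06 0 0;-0.02 -0.1 0 0;-0.03 -0.15 0 0;-0.04 -0.21 0 0;-0.06 -0.28 0 0;-0.07 -0.36 0 0;-0.09 -0.44 0 0;-0.11 -0.52 0 0;-0.12 -0.6 0 0;-0.14 -0.68 0 0;-0.15 -0.76 0 0;-0.17 -0.84 0 0;-0.19 -0.92 0 0"

```text
time_s: 19.37
tcp_pos: [0.5474, 0.114, 0.2143]
ee_rot: [180.0, -0.0, 9.3]
contact_force: [-0.4, -0.6, -4.3]
finger_gap: 0.172
grip_force: 30.0
```

servo_tool --increments "-0.02 -0.08 0 0;-0.03 -0.16 0 0;-0.05 -0.24 0 0;-0.07 -0.32 0 0;-0.08 -0.4 0 0;-0.1 -0.48 0 0;-0.12 -0.56 0 0;-0.13 -0.64 0 0;-0.15 -0.72 0 0;-0.17 -0.8 0 0;-0.18 -0.88 0 0"

```text
time_s: 20.28
tcp_pos: [0.5153, 0.1979, 0.2143]
ee_rot: [-180.0, 0.0, 9.3]
contact_force: [-0.5, -0.6, -3.4]
finger_gap: 0.174
grip_force: 30.0
```

servo_tool --increments "-0.02 -0.08 0 0;-0.03 -0.16 0 0;-0.05 -0.24 0 0;-0.07 -0.32 0 0;-0.08 -0.4 0 0;-0.1 -0.48 0 0;-0.12 -0.56 0 0;-0.13 -0.64 0 0;-0.15 -0.72 0 0;-0.16 -0.79 0 0;-0.17 -0.85 0 0;-0.18 -0.89 0 0;-0.19 -0.92 0 0;-0.19 -0.94 0 0;-0.19 -0.95 0 0;-0.19 -0.95 0 0"

```text
time_s: 21.62
tcp_pos: [0.4817, 0.2878, 0.2143]
ee_rot: [180.0, -0.0, 9.3]
contact_force: [0.9, -0.6, -4.0]
finger_gap: 0.176
grip_force: 30.0
```

servo_tool --increments "0 0 0.02 0;0 0 0.06 0;0 0 0.12 0;0 0 0.2 0;0 0 0.28 0;0 0 0.36 0;0 0 0.44 0;0 0 0.52 0;0 0 0.6 0;0 0 0.68 0;0 0 0.76 0;0 0 0.83 0;0 0 0.89 0;0 0 0.93 0;0 0 0.96 0;0 0 0.98 0;0 0 1 0;0 0 1 0;0 0 1 0"

```text
time_s: 23.2
tcp_pos: [0.4817, 0.2878, 0.1145]
ee_rot: [-180.0, -0.0, 9.3]
contact_force: [0.2, -0.5, -4.2]
finger_gap: 0.178
grip_force: 30.0
```

Contact is expected at a TCP height of about 0.1027.

servo_tool --increments "0 0 0.02 0;0 0 0.05 0;0 0 0.08 0;0 0 0.1 0;0 0 0.11 0;0 0 0.11 0;0 0 0.11 0"

```text
time_s: 23.78
tcp_pos: [0.4816, 0.2878, 0.1033]
ee_rot: [180.0, 0.0, 9.3]
contact_force: [-0.6, 0.5, -3.5]
finger_gap: 0.172
grip_force: 30.0
```

servo_tool --increments "0 0 0.005 0;0 0 0.008 0;0 0 0.008 0;0 0 0.008 0"

```text
time_s: 24.12
tcp_pos: [0.4818, 0.2879, 0.1028]
ee_rot: [-180.0, -0.0, 9.3]
contact_force: [0.2, -0.3, -1.8]
finger_gap: 0.169
grip_force: 30.0
```

servo_tool --increments "0 0 0.003 0;0 0 0.003 0;0 0 0.003 0"

```text
time_s: 24.37
tcp_pos: [0.4819, 0.2879, 0.1027]
ee_rot: [-180.0, -0.0, 9.3]
contact_force: [-0.4, 0.9, 0.9]
finger_gap: 0.173
grip_force: 30.0
```

servo_tool --increments "0 0 0 0;0 0 0 0;0 0 0 0;0 0 0 0;0 0 0 0;0 0 0 0;0 0 0 0;0 0 0 0;0 0 0 0;0 0 0 0;0 0 0 0;0 0 0 0" --claw -0.3

```text
time_s: 25.37
tcp_pos: [0.4816, 0.2878, 0.1022]
ee_rot: [-180.0, 0.0, 9.3]
contact_force: [0.2, 0.4, -0.5]
finger_gap: 0.652
grip_force: 0.0
```

servo_tool --increments "0 0 -0.1 0;0 0 -0.3 0;0 0 -0.5 0;0 0 -0.8 0;0 0 -1 0;0 0 -1 0"

```text
time_s: 25.87
tcp_pos: [0.4847, 0.2889, 0.2085]
ee_rot: [-179.9, -0.6, 9.3]
contact_force: [0.5, 1.2, 0.8]
finger_gap: 0.653
grip_force: 0.0
```

servo_tool --increments "0 0 -0.3 0;0.3 0 -0.3 0;0.6 0.3 -0.3 0;0.8 0.6 -0.3 0;0.8 0.9 -0.3 0;0.8 1 -0.3 0;0.8 1 -0.3 0"

```text
time_s: 26.45
tcp_pos: [0.5769, 0.1999, 0.2313]
ee_rot: [180.0, 0.1, 9.1]
contact_force: [-0.4, -0.5, 0.5]
finger_gap: 0.651
grip_force: 0.0
```

Run:
```python
from h import *; from bench import ctrl
t=ctrl.read_camera("top"); s=ctrl.read_camera("side"); print(ctrl.sense()["contact_force"])
cv2.imwrite("pics/g6.png",np.hstack([cv2.resize(t["img"][100:260,130:330],(400,320)),cv2.resize(s["img"][90:250,180:380],(400,320))])[...,::-1])
```

```text
[-0.23047707  0.67548691 -0.75732118]
```

View pics/g6.png

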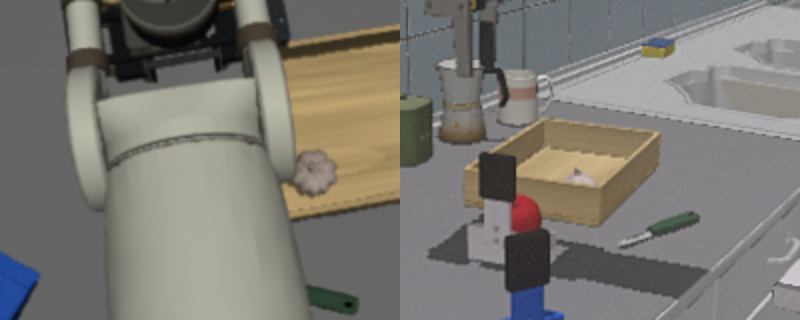

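The scoop stands upright on the worktop with the apple in it, the garlic is still in the bin, and the gripper is clear.

```bash
python3 -c "
from bench import ctrl
print(ctrl.job_done())"
```

```text
the job is handed in; nothing more can be done
None
```

The job is handed in: the scoop stands upright on the worktop outside the bin with the apple in it, the gripper has let go, and the garlic bulb is still in its corner of the bin (about 26.5 s used).

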